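# Catch the mounted specimens from the dispenser chute

### The arm

A 7-joint arm with a two-finger parallel gripper is mounted at the origin on the work surface. World frame = base frame: x ahead of the robot, y to its left, z up, the work surface at z = 0. Lengths are in m, angles in rad, forces in N, time in s.
With the tool pointing down it reaches from about 0.4 to 0.925 m from the base axis. Payload 4.1 kg.
Tool frame: the origin (TCP) lies at the very end of the fingers, on their centre line; the grasp point (between the pads) lies 19 mm behind it (r.grip_point_offset is the distance from the TCP to the grasp point, in m); y points along the fingers, z is the direction in which the jaws open and shut, and the axes are right-handed (so a half turn about y gives the same grasp; the last joint's range is limited). The gripper opens to 85 mm and grips with 20 to 120 N. Pads are 22 mm wide; open, the fingers measure 114 mm over their backs; the gripper's body (76 mm by 85 mm) begins 54 mm behind the grasp point. The pads swing forward as they close: fully open they stand 13 mm farther back than shut.
Start: joints at [1.011, 0.398, 0.045, 1.537, -0.019, 1.207, -0.051], TCP at [0.289, -0.582, 0.231] pointing down, gripper open.
Joint ranges: [-2.82, 2.82], [-0.49, 2.23], [-1.37, 1.46], [0, 2.46], [-1.36, 4.5], [0.23, 2], [-2.94, 2.94]. Speed limits (rad/s): [2.57, 2.57, 3.14, 3.14, 3.14, 3.14, 3.14].

### API

Orientations are given as a 3x3 rotation matrix whose columns are the frame's x, y, z axes.
In Python, from workcell import get_state, optics, order, recognise, spot_point, r gives the robot as it stands.
- The arm moves only by the tool arm_command, never from a script. Its argument "moves" is a list of rows, each a list of 3 entries, a list of its own where there are three numbers: the opening, from 0 (shut) to 1 (fully open), then the shift along the tool's x, y, z normalised to -1 to 1, where 1 is 0.15 m, then the turn, a rotation vector about the tool's x, y, z normalised to -1 to 1, where 1 is 180 degrees. A call has 1 to 10 rows; each row shifts and turns the pose as measured when the row begins, along the tool's axes as they then stand; what a row does not reach is not made up. A row lasts 1/12 s, in which the tool goes at most 41.7 mm and 7.16 degrees, less where a joint would pass 70% of its speed; a pose out of reach is approached as far as the arm can. A call with a number of a shift or a turn outside -1 to 1 is refused whole. A call with a gripper value outside its range is refused whole. The fingers move at their own pace and stop on an object; "squeeze" is the grip in N (left out, the last holds). Time passes only in rows, so rows that do not move let the fingers close. It gives the time, the measured TCP pose, the force and the opening at its end, in the units of the state.
- get_state(): the state, without advancing time (a new reading comes with each control period).
- optics.read_camera(name): name is "scene" or "top" or "wrist"; returns the picture (400x640x3 uint8, red, green, blue); there is no depth.
- optics.camera_model(name): a dict with "fx", "fy", "cx", "cy" (pixels), "R" (3x3) and "t" (3): a world point X has camera coordinates R X + t. Camera axes: x right, y down, z forward; pixel columns grow to the right and rows downward; lengths in m; the calibration is good to about 2 mm. A picture is of the moment at which its call begins: read the wrist's pose just before it. camera_model takes no time and is no camera call; for the wrist camera it gives the pose at the moment of the call.
- order.sign_off(): hands the job in, once; it reports no verdict.
Trained networks look in the newest picture that a camera, given by its name, has taken for a name from the list of things; names that differ only in an ending like _2 or _b are one class to them, and where a whole thing is asked for, a point or a joint stands for the part that bears it (a point fixed in the world has none). Each returns a list of dicts, best first, with "conf" (0 to 1); they miss things now and then, are a little off and sometimes report something else, mostly with a low value. They report only what shows in the picture. A call takes as long as a camera call.
- recognise(name, camera): "box" ([centre column, centre row, width, height] in pixels, round what is visible of it).
- spot_point(name, camera): "centre" ([column, row] in pixels: a listed point, or the origin of a listed thing).
The state is a dict: "time_s": time; "joint_positions": joint angles; "qvel": joint speeds; "joint_efforts": joint torques, N m; "eef_pos": TCP position; "ee_rot": TCP orientation; "wrist_force": force on the tool from outside, world axes, zero at the start; "torque": the same for the moment, N m; "gripper_width": opening from 0.0 (shut) to 1.0 (fully open).
Only numpy, scipy, OpenCV 4.12 (cv2) and the standard library are available. Lean on these libraries where they do the work, as an engineer would, in place of code of your own. Each camera call takes 0.05 s, during which the arm holds its last target. There are 200 camera calls.

### The job

Pick up the blue dish by its handle and hold it under the mouth of the specimen dispenser's chute, pushing its rim against the red paddle so that the gate lifts and all three green specimens slide down into the dish. Then stand the dish upright on the middle of the black pad with the three specimens still in it, and let go.

Things in the scene. Friction and masses are not known exactly. Their poses are not given: they have to be found in the camera images.
- dish_grip (a point): Where to grip the loose blue plastic dish (80 g): mid-height of its handle, 35 mm above the dish's underside. The handle is a level straight bar 14 mm wide, 20 mm high, from the bowl's wall to 33 mm beyond this point. x points along the handle to the bowl, whose centre is 115 mm away; z up. A white dish of the same shape stands near and is not used.
- dish_bowl (a point): Centre of the blue dish's round bowl, 22 mm above its underside. The bowl is 45 mm high, 100 mm across outside at the rim, 88 mm at the foot, walls 4 mm, floor 5 mm. Same axes as dish_grip (handle towards -x).
- paddle_face (a point): Centre of the front face of the red spring paddle below the chute's mouth: an upright plate 64 mm wide, 60 mm high, centre 117 mm above the bench. x points level into the dispenser, the way the paddle is pushed, straight back: stop at 24 mm, 1 N at rest to 3.4 N. It lifts the yellow gate: wide enough open from 14 mm on, shut again when let go. z up.
- chute_lip (a point): Middle of the lower edge (lip) of the fixed dispenser's chute, 175 mm above the bench, 12 mm in front of the resting paddle face. Same axes as paddle_face; the 32 mm wide chute climbs to +x at 32 degrees. With the gate open the specimens slide off in about a second and drop 0 to 45 mm in front of the lip: a bowl centred sideways, rim 25 to 40 mm lower, pushing the paddle back 18 to 22 mm, catches them.
- pad: Black rubber pad, fixed, 190 x 190 x 3 mm, flat on the bench; origin at the centre of its underside, z up.
- specimen0_c (a point): Centre of a loose green resin specimen puck, 24 mm across, 13 mm thick, 15 g, with a small steel inset in its face; starts in the chute, lowest, next to the gate. z is the puck's axis.
- specimen1_c (a point): Centre of a loose green resin specimen puck, 24 mm across, 13 mm thick, 15 g, with a small steel inset in its face; starts in the chute, middle. z is the puck's axis.
- specimen2_c (a point): Centre of a loose green resin specimen puck, 24 mm across, 13 mm thick, 15 g, with a small steel inset in its face; starts in the chute, uppermost. z is the puck's axis.

How it is judged:
On the way:
1. all three specimens lie in the blue dish while it is held up below the chute, clear of the bench (horizontal distance between each of specimen0_c, specimen1_c, specimen2_c and dish_bowl below 0.046 m and z of specimen0_c in the frame of dish_bowl between -0.025 and 0.028 m and z of specimen1_c in the frame of dish_bowl between -0.025 and 0.028 m and z of specimen2_c in the frame of dish_bowl between -0.025 and 0.028 m and height (world z) of dish_bowl above 0.06 m and horizontal distance between dish_bowl and paddle_face below 0.13 m), for 0.1 s.
At the end, for the whole second after the job is handed in: The blue dish stands upright (within about 6 degrees) and at rest on the black pad, its bowl's centre within 50 mm of the pad's centre, released, with all three specimens inside its bowl (horizontal distance between each of specimen0_c, specimen1_c, specimen2_c and dish_bowl below 0.046 m and z of specimen0_c in the frame of dish_bowl between -0.025 and 0.028 m and z of specimen1_c in the frame of dish_bowl between -0.025 and 0.028 m and z of specimen2_c in the frame of dish_bowl between -0.025 and 0.028 m and horizontal distance between dish_bowl and pad below 0.05 m and height (world z) of dish_bowl below 0.031 m and angle between dish_bowl's own z axis and vertical below 0.1 rad and linear speed of dish below 0.02 m/s and contact force between dish and the fingers below 0.05 N); the robot touches nothing.
It also fails if it takes over 48 s, if anything falls off the work surface, if the arm or the gripper's body presses on something with over 40 N, if the wrist force passes 120 N, or if a joint passes its speed limit or range.

## Working session

There is one attempt and no reset: what is moved stays moved. The work goes in short steps, Python scripts to look and compute and a tool call to move; the robot and the scene stay as the last step left them, time stands still between calls to the robot, and variables do not carry over. Pictures are saved under pics/ and viewed, about 8 in all and at most 12, crops included, and the job is handed in when it is done.

Besides the shell and the picture viewer there is one more tool, called after "Emit:" by a JSON object that holds its "name" and its "arguments", one argument or row to a line. arm_command: Moves the arm, as the interface text tells. Its arguments: {"type":"object","properties":{"moves":{"type":"array"},"squeeze":{"type":"number"}},"required":["moves"]}

```bash
ls; mkdir -p pics; cat > h.py <<'E'
import numpy as np, cv2
from workcell import get_state, optics, order, recognise, spot_point, r
def ray(cam,px,m=None):
    m=m or optics.camera_model(cam); R=np.array(m["R"]);t=np.array(m["t"])
    d=R.T@np.array([(px[0]-m["cx"])/m["fx"],(px[1]-m["cy"])/m["fy"],1]); return -R.T@t,d
def at_z(cam,px,z):
    o,d=ray(cam,px); return o+d*(z-o[2])/d[2]
def tri(a,pa,b,pb):
    o1,d1=ray(a,pa);o2,d2=ray(b,pb)
    s=np.linalg.lstsq(np.c_[d1,-d2],o2-o1,rcond=None)[0]
    p,q=o1+d1*s[0],o2+d2*s[1]; return (p+q)/2,np.linalg.norm(p-q)
def proj(cam,X):
    m=optics.camera_model(cam); c=np.array(m["R"])@X+m["t"]; return [m["fx"]*c[0]/c[2]+m["cx"],m["fy"]*c[1]/c[2]+m["cy"]]
def save(cam,f):
    im=optics.read_camera(cam); cv2.imwrite("pics/"+f,cv2.cvtColor(im,cv2.COLOR_RGB2BGR)); return im
E
python3 - <<'E'
from h import *
np.set_printoptions(precision=4,suppress=True)
s=get_state();print(s["time_s"],s["eef_pos"],s["ee_rot"],s["gripper_width"],r.grip_point_offset)
A=save("scene","s0.png");B=save("top","t0.png")
cv2.imwrite("pics/both.png",cv2.cvtColor(np.vstack([A,B])[::1],cv2.COLOR_RGB2BGR))
Z=dict(dish_grip=.035,dish_bowl=.022,paddle_face=.117,chute_lip=.175,pad=0)
for n in Z:
    for c in("scene","top"):
        for q in spot_point(n,c)[:3]: print(n,c,q["conf"],q["centre"],at_z(c,q["centre"],Z[n]))
E
```

```text
pics
0.0 [ 0.2888 -0.5816  0.2303] [[-0.8956 -0.001   0.4448]
 [-0.4448  0.0017 -0.8956]
 [ 0.0001 -1.     -0.002 ]] 0.9972697227365078 0.0187
dish_grip scene 0.62 [242.6, 166.8] [ 0.5102 -0.2819  0.035 ]
dish_grip top 0.67 [419.6, 254.5] [ 0.4939 -0.2739  0.035 ]
dish_bowl scene 0.8 [209.1, 166.2] [ 0.54   -0.3873  0.022 ]
dish_bowl top 0.68 [459.0, 237.2] [ 0.5432 -0.3896  0.022 ]
dish_bowl top 0.57 [282.6, 185.7] [0.6896 0.1085 0.022 ]
paddle_face scene 0.68 [339.2, 231.1] [0.67   0.0967 0.117 ]
paddle_face top 0.47 [286.2, 185.8] [0.6684 0.0907 0.117 ]
chute_lip scene 0.66 [338.9, 215.6] [0.664  0.0903 0.175 ]
chute_lip top 0.79 [283.1, 189.0] [0.6475 0.0938 0.175 ]
pad scene 0.59 [439.6, 247.7] [0.5361 0.3575 0.    ]
pad top 0.97 [194.8, 244.0] [0.5233 0.3581 0.    ]
```

View pics/s0.png

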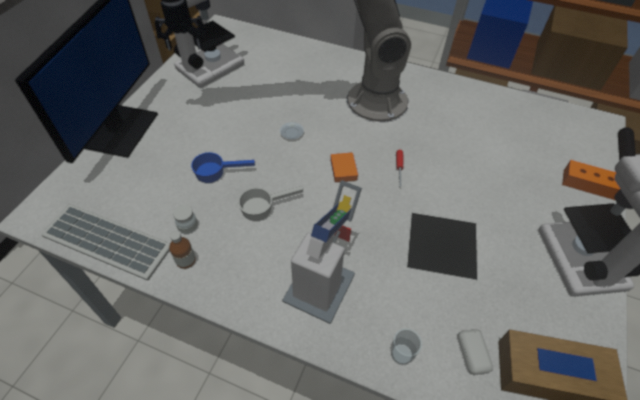

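View pics/t0.png

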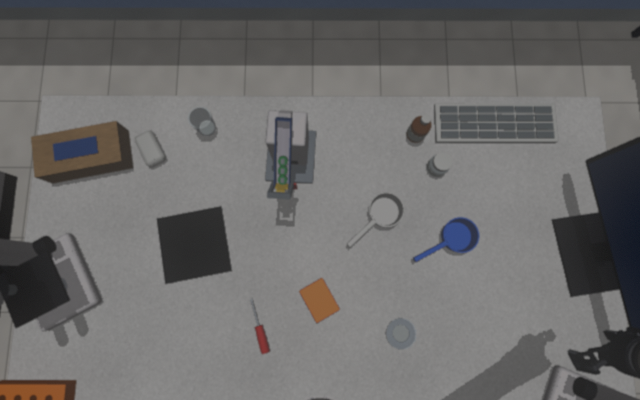

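The scene view shows the blue dish at (208,167) with its handle towards (250,163), the dispenser at about (320,260), and the pad at (443,245). In the top view the chute faces the robot, with its lip at about (282,190), and the white dish is at (384,211). Next I'll refine the dish and the dispenser.

```bash
python3 - <<'E'
from h import *
np.set_printoptions(precision=4,suppress=True)
ims={c:cv2.imread(f"pics/{c[0]}0.png") for c in("scene","top")}
for c,win in(("scene",(180,140,90,60)),("top",(400,205,90,70))):
    im=ims[c];hsv=cv2.cvtColor(im,cv2.COLOR_BGR2HSV);m=cv2.inRange(hsv,(105,110,50),(130,255,255))
    k=np.zeros_like(m);x,y,w,h=win;k[y:y+h,x:x+w]=m[y:y+h,x:x+w]
    k=cv2.morphologyEx(k,cv2.MORPH_CLOSE,np.ones((5,5)))
    o=cv2.morphologyEx(k,cv2.MORPH_OPEN,cv2.getStructuringElement(2,(13,13)))
    o=cv2.dilate(o,np.ones((3,3)))&k
    e=cv2.fitEllipse(max(cv2.findContours(o,0,2)[0],key=len))
    hd=k&~cv2.dilate(o,np.ones((5,5)));p=cv2.findNonZero(hd)[:,0]
    p3=np.array([at_z(c,q,.04)[:2] for q in p]);d=p3-p3.mean(0);v=np.linalg.svd(d)[2][0]
    bowl=at_z(c,e[0],.035); v*=np.sign(v@(bowl[:2]-p3.mean(0)))
    print(c,"ell",e,"bowl",bowl,"handle",p3.mean(0),"dir",v,np.degrees(np.arctan2(v[1],v[0])),"far end",p3[np.argmin(d@v)], "dist", (bowl[:2]-p3[np.argmin(d@v)])@v)
# pad
for c in ims:
    g=cv2.cvtColor(ims[c],cv2.COLOR_BGR2GRAY);k=np.zeros_like(g)
    x,y,w,h=(400,205,85,80) if c=="scene" else (150,200,90,90)
    k[y:y+h,x:x+w]=(g[y:y+h,x:x+w]<60)*255
    ct=max(cv2.findContours(k,0,2)[0],key=cv2.contourArea);a=cv2.approxPolyDP(ct,6,True)[:,0]
    P=np.array([at_z(c,q,.003) for q in a]);print("pad",c,P[:,:2].tolist(),P.mean(0))
A=cv2.resize(ims["scene"][170:330,270:370],None,fx=4,fy=4,interpolation=2)[:600]
B=cv2.resize(ims["top"][95:245,250:330],None,fx=4,fy=4,interpolation=2)
cv2.imwrite("pics/disp.png",np.hstack([A,B]))
E
```

```text
scene ell ((207.48374938964844, 165.68849182128906), (26.00605010986328, 30.930805206298828), 79.43773651123047) bowl [ 0.5493 -0.385   0.035 ] handle [ 0.5015 -0.2948] dir [ 0.47   -0.8826] -61.96289500189507 far end [ 0.4757 -0.2628] dist 0.14252151495880191
top ell ((457.9352722167969, 235.3572540283203), (31.479482650756836, 34.30284118652344), 174.9356231689453) bowl [ 0.5471 -0.3824  0.035 ] handle [ 0.5088 -0.3177] dir [ 0.3845 -0.9231] -67.38432070924284 far end [ 0.484  -0.2569] dist 0.14012691908538677
pad scene [[0.45329383661568234, 0.25715572447243873], [0.627227552152657, 0.28960756076369026], [0.5921268366418646, 0.4669023864687035], [0.4181010316109284, 0.43227028223310593]] [0.5227 0.3615 0.003 ]
pad top [[0.6301509271251314, 0.29292827134161625], [0.5945810659606567, 0.4669405140513945], [0.4164605530435339, 0.43232133687310903], [0.4530925709853868, 0.25422064809346057]] [0.5236 0.3616 0.003 ]
```

View pics/disp.png

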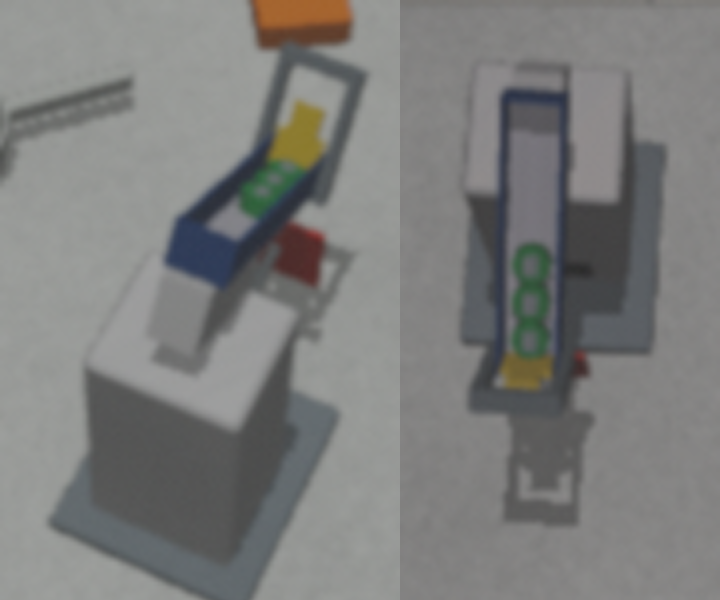

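```bash
python3 - <<'E'
from h import *
np.set_printoptions(precision=4,suppress=True)
T=lambda x,y:(250+(x-400)/4,95+y/4); S=lambda x,y:(270+x/4,170+y/4)
f=lambda a:np.degrees(np.arctan2(a[1],a[0]))
for z in(.008,):
  a,b,c=[at_z("top",T(*p),z) for p in((461,343),(651,352),(665,147))]
  print("top plate",a,b,c,"front edge dir",f(a-b)-90,"side",f(c-b))
  d,e=[at_z("scene",S(*p),z) for p in((338,412),(250,600))]
  print("scene side",f(e-d)); g=at_z("scene",S(52,522),z); print("rear",f(e-g)+90)
a,b=[at_z("top",T(*p),.24) for p in((531,100),(528,370))];print("chute approx",f(a-b))
for n,cp in(("paddle_face",.117),("chute_lip",.175)):
  s,t=[spot_point(n,c)[0]["centre"] for c in("scene","top")] if 0 else ({"paddle_face":([339.2,231.1],[286.2,185.8]),"chute_lip":([338.9,215.6],[283.1,189.])}[n])
  print(n,tri("scene",s,"top",t))
E
```

```text
top plate [0.7072 0.1605 0.008 ] [0.7009 0.0222 0.008 ] [0.8569 0.0126 0.008 ] front edge dir -2.5919437751496446 side -3.5195704614556464
scene side -2.6196978665076673
rear 180.2379210993376
chute approx 0.39257205369750914
paddle_face (array([0.6685, 0.0935, 0.1134]), np.float64(0.005247517230912651))
chute_lip (array([0.6521, 0.0911, 0.1595]), np.float64(0.008406954272752308))
```

Emit:
{"name": "arm_command", "arguments": {
  "moves": [
    [1,[-0.236,0,-0.13],[0,0,0]],
    [1,[-0.236,0,-0.13],[0,0,0]],
    [1,[-0.236,0,-0.13],[0,0,0]],
    [1,[-0.236,0,-0.13],[0,0,0]],
    [1,[-0.236,0,-0.13],[0,0,0]],
    [1,[-0.236,0,-0.13],[0,0,0]],
    [1,[-0.236,0,-0.13],[0,0,0]],
    [1,[-0.236,0,-0.13],[0,0,0]],
    [1,[-0.236,0,-0.13],[0,0,0]],
    [1,[0,0,0],[0,-0.039,0]]
  ],
  "squeeze": 80
}}

```text
time_s: 1.43
eef_pos: [0.5026, -0.2769, 0.2301]
ee_rot: [[-0.841, 0.002, 0.541], [-0.541, -0.005, -0.841], [0.001, -1.0, 0.005]]
wrist_force: [0.5, 1.6, 0.3]
gripper_width: 1.002
```

Emit:
{"name": "arm_command", "arguments": {
  "moves": [
    [1,[0,0,0],[0,-0.0395,0]],
    [1,[0,0,0],[0,-0.0395,0]],
    [1,[0,0,0],[0,-0.0395,0]],
    [1,[0,0,0],[0,-0.0395,0]],
    [1,[0,0,0],[0,-0.0395,0]],
    [1,[0,0,0],[0,-0.0395,0]],
    [1,[0,0,0],[0,-0.0395,0]],
    [1,[0,0,0],[0,-0.0395,0]],
    [1,[0,0,0],[0,-0.0395,0]],
    [1,[0,0,0],[0,-0.0395,0]]
  ]
}}

```text
time_s: 2.27
eef_pos: [0.5068, -0.2701, 0.2316]
ee_rot: [[0.24, 0.004, 0.971], [-0.971, -0.006, 0.24], [0.007, -1.0, 0.003]]
wrist_force: [0.6, 0.7, 0.6]
gripper_width: 1.0
```

```bash
python3 - <<'E'
from h import *
np.set_printoptions(precision=4,suppress=True)
im=save("wrist","w1.png");s=get_state();print(s["eef_pos"],s["ee_rot"])
for n,z in(("dish_grip",.035),("dish_bowl",.022)):
    for q in spot_point(n,"wrist")[:2]: print(n,q["conf"],q["centre"],at_z("wrist",q["centre"],z))
hsv=cv2.cvtColor(im,cv2.COLOR_RGB2HSV);m=cv2.inRange(hsv,(105,110,40),(130,255,255))
ct=max(cv2.findContours(m,0,2)[0],key=cv2.contourArea);print(cv2.boundingRect(ct))
E
```

```text
[ 0.5068 -0.2702  0.2316] [[ 0.2435  0.0042  0.9699]
 [-0.9699 -0.0061  0.2436]
 [ 0.0069 -1.      0.0026]]
dish_grip 0.56 [296.5, 182.1] [ 0.4964 -0.285   0.035 ]
dish_bowl 0.77 [316.1, 270.9] [ 0.5428 -0.3888  0.022 ]
(276, 149, 89, 170)
```

View pics/w1.png

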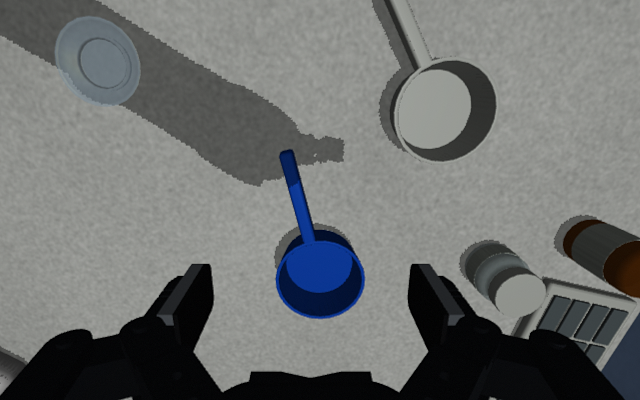

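```bash
python3 - <<'E'
from h import *
np.set_printoptions(precision=4,suppress=True)
im=cv2.imread("pics/w1.png");hsv=cv2.cvtColor(im,cv2.COLOR_BGR2HSV);m=cv2.inRange(hsv,(105,110,40),(130,255,255))
top=cv2.inRange(hsv,(105,110,130),(130,255,255))
pts=[]
for row in range(165,232,4):
    c=np.where(m[row,270:330])[0]; t=np.where(top[row,270:330])[0]; pts.append((row,c.min()+270,c.max()+270,t.min()+270 if len(t) else -1,t.max()+270 if len(t) else -1))
print(pts[::4])
P=np.array([at_z("wrist",((p[1]+p[2])/2,p[0]),.042)[:2] for p in pts]);c=P.mean(0);v=np.linalg.svd(P-c)[2][0];v*=np.sign(-v[1])
b=at_z("wrist",(320,279),.045)[:2];e=at_z("wrist",(287,153),.045)[:2]
print("dir",v,np.degrees(np.arctan2(v[1],v[0])),"c",c,"bowl",b,"end",e,"len",np.linalg.norm(b-e),"offset of bowl from line",np.cross(v,b-c),"bowl->end yaw",np.degrees(np.arctan2(*(b-e)[::-1])))
print("grip",b-.115*v,e+.033*v)
w=(at_z("wrist",(276,279),.045)-at_z("wrist",(364,279),.045));print(np.linalg.norm(w))
E
```

```text
[(165, np.int64(282), np.int64(296), -1, -1), (181, np.int64(286), np.int64(300), np.int64(298), np.int64(298)), (197, np.int64(291), np.int64(304), np.int64(292), np.int64(302)), (213, np.int64(295), np.int64(308), np.int64(297), np.int64(306)), (229, np.int64(300), np.int64(313), np.int64(301), np.int64(310))]
dir [ 0.4585 -0.8887] -62.70858205250296 c [ 0.5009 -0.2987] bowl [ 0.5459 -0.3848] end [ 0.4806 -0.2556] len 0.14475626810141523 offset of bowl from line 0.0004958752731671554 bowl->end yaw -63.20823705083371
grip [ 0.4931 -0.2826] [ 0.4957 -0.285 ]
0.0976270999323032<stdin>:11: DeprecationWarning: Arrays of 2-dimensional vectors are deprecated. Use arrays of 3-dimensional vectors instead. (deprecated in NumPy 2.0)
```

Emit:
{"name": "arm_command", "arguments": {
  "moves": [
    [1,[0,0,0],[0,-0.036,0]],
    [1,[0,0,0],[0,-0.036,0]],
    [1,[0,0,0],[0,0,0]],
    [1,[0.023,0.25,-0.058],[0,0,0]],
    [1,[0.022,0.25,-0.057],[0,0,0]],
    [1,[0,0.25,0],[0,0,0]],
    [1,[0,0.2,0],[0,0,0]],
    [1,[0,0,0],[0,0,0]],
    [1,[0,0,0],[0,0,0]]
  ]
}}

```text
time_s: 3.17
eef_pos: [0.4988, -0.2878, 0.0888]
ee_rot: [[0.415, 0.014, 0.91], [-0.91, -0.012, 0.415], [0.017, -1.0, 0.007]]
wrist_force: [0.5, -0.3, -0.0]
gripper_width: 0.999
```

```bash
cat > d.py <<'E'
from h import *
import sys
np.set_printoptions(precision=4,suppress=True)
# target TCP pos, target tool x yaw (deg), tool straight down -> moves in normalised units
a=list(map(float,sys.argv[1:5]));s=get_state();R=np.array(s["ee_rot"]);p=np.array(s["eef_pos"])
y=np.radians(a[3]);X=np.array([np.cos(y),np.sin(y),0]);Y=np.array([0,0,-1.]);T=np.c_[X,Y,np.cross(X,Y)]
rv=cv2.Rodrigues(R.T@T)[0].ravel()/np.pi
d=np.array(a[:3])-p
print("t",s["time_s"],"p",p,"yaw",np.degrees(np.arctan2(R[1,0],R[0,0])),"F",s["wrist_force"],"w",s["gripper_width"])
print("shift(tool now)",R.T@d/.15,"shift(tool turned)",T.T@d/.15,"turn",rv, "q7",s["joint_positions"][6])
E
python3 d.py .4945 -.284 .016 -63.1
```

```text
t 3.1667 p [ 0.4988 -0.2878  0.0888] yaw -65.46795221810248 F [ 0.5185 -0.2851 -0.0289] w 0.9990295448199122
shift(tool now) [-0.043   0.4849 -0.0193] shift(tool turned) [-0.0355  0.4856 -0.0143] turn [-0.0022 -0.0131  0.0054] q7 0.7223082460893993
```

Emit:
{"name": "arm_command", "arguments": {
  "moves": [
    [1,[-0.036,0.0,-0.014],[-0.002,-0.013,0.005]],
    [1,[0,0,0],[0,0,0]],
    [1,[0,0.16,0],[0,0,0]],
    [1,[0,0.16,0],[0,0,0]],
    [1,[0,0.1,0],[0,0,0]],
    [1,[0,0,0],[0,0,0]],
    [1,[0,0,0],[0,0,0]]
  ]
}}

```text
time_s: 3.75
eef_pos: [0.5062, -0.2889, 0.0384]
ee_rot: [[0.437, 0.023, 0.899], [-0.899, -0.014, 0.438], [0.022, -1.0, 0.015]]
wrist_force: [0.2, -0.6, 1.0]
gripper_width: 0.998
```

```bash
python3 d.py .4945 -.284 .016 -63.1
```

```text
t 3.75 p [ 0.5062 -0.2889  0.0384] yaw -64.06218741650524 F [ 0.2186 -0.6458  0.9738] w 0.9983280608055627
shift(tool now) [-0.0667  0.147  -0.0582] shift(tool turned) [-0.0643  0.1493 -0.0549] turn [-0.0047 -0.0053  0.0072] q7 0.7138762765584862
```

Emit:
{"name": "arm_command", "arguments": {
  "moves": [
    [1,[-0.065,0.0,-0.055],[-0.005,-0.005,0.007]],
    [1,[0,0,0],[0,0,0]],
    [1,[0,0,0],[0,0,0]]
  ]
}}

```text
time_s: 4.0
eef_pos: [0.4966, -0.2847, 0.043]
ee_rot: [[0.451, 0.004, 0.893], [-0.893, -0.004, 0.451], [0.005, -1.0, 0.002]]
wrist_force: [-0.2, -0.7, -0.5]
gripper_width: 1.002
```

```bash
python3 d.py .4945 -.284 .016 -63.1
```

```text
t 4.0 p [ 0.4966 -0.2847  0.043 ] yaw -63.19662742444027 F [-0.1935 -0.6541 -0.4871] w 1.001628102884245
shift(tool now) [-0.0112  0.1801 -0.011 ] shift(tool turned) [-0.0103  0.1802 -0.0107] turn [-0.0005 -0.0005  0.0016] q7 0.7339862303381297
```

Emit:
{"name": "arm_command", "arguments": {
  "moves": [
    [1,[-0.012,0.1,-0.012],[-0.001,0,0.002]],
    [1,[0,0.07,0],[0,0,0.002]],
    [1,[-0.02,0,-0.02],[-0.002,0,0.003]],
    [1,[0,0,0],[0,0,0]]
  ]
}}

```text
time_s: 4.33
eef_pos: [0.491, -0.2834, 0.0177]
ee_rot: [[0.45, -0.012, 0.893], [-0.893, 0.011, 0.45], [-0.015, -1.0, -0.006]]
wrist_force: [0.1, -0.3, -0.2]
gripper_width: 1.0
```

```bash
python3 d.py .4945 -.284 .016 -63.1
```

```text
t 4.3333 p [ 0.491  -0.2834  0.0177] yaw -63.258890997114705 F [ 0.1018 -0.2898 -0.2084] w 1.0002188804373318
shift(tool now) [0.014  0.0113 0.0189] shift(tool turned) [0.0139 0.0116 0.0188] turn [ 0.002  -0.0009 -0.0048] q7 0.7316278511352716
```

Emit:
{"name": "arm_command", "arguments": {
  "moves": [
    [1,[0.014,0.011,0.019],[0.002,0,-0.005]],
    [1,[0,0,0],[0,0,0]],
    [0,[0,0,0],[0,0,0]],
    [0,[0,0,0],[0,0,0]],
    [0,[0,0,0],[0,0,0]],
    [0,[0,0,0],[0,0,0]],
    [0,[0,0,0],[0,0,0]],
    [0,[0,0,0],[0,0,0]],
    [0,[0,0,0],[0,0,0]]
  ],
  "squeeze": 80
}}

```text
time_s: 5.08
eef_pos: [0.4949, -0.2839, 0.0159]
ee_rot: [[0.45, 0.001, 0.893], [-0.893, -0.001, 0.45], [0.002, -1.0, 0.0]]
wrist_force: [-0.1, 1.1, 1.2]
gripper_width: 0.149
```

```bash
python3 d.py .4945 -.284 .16 -63.1
```

```text
t 5.0833 p [ 0.4949 -0.2839  0.0159] yaw -63.261998112153094 F [-0.1079  1.1408  1.1953] w 0.14877301911976223
shift(tool now) [ 0.0009 -0.961  -0.0025] shift(tool turned) [-0.0007 -0.961  -0.0029] turn [-0.0001 -0.0009  0.0005] q7 0.7192370288851148
```

Emit:
{"name": "arm_command", "arguments": {
  "moves": [
    [0,[0,-0.1,0],[0,0,0]],
    [0,[0,-0.2,0],[0,0,0]],
    [0,[0,-0.2,0],[0,0,0]],
    [0,[0,-0.14,0],[0,0,0]],
    [0,[0,0,0],[0,0,0]]
  ]
}}

```text
time_s: 5.5
eef_pos: [0.4921, -0.2822, 0.1125]
ee_rot: [[0.45, -0.006, 0.893], [-0.893, 0.004, 0.45], [-0.006, -1.0, -0.004]]
wrist_force: [1.4, 0.0, -0.5]
gripper_width: 0.149
```

```bash
python3 d.py .464 .1035 .111 -63.1;python3 - <<'E'
from h import *
save("wrist","w2.png")
E
```

```text
t 5.5 p [ 0.4921 -0.2822  0.1125] yaw -63.25746416664629 F [ 1.4216  0.0406 -0.4501] w 0.14854410770850865
shift(tool now) [-2.3807  0.0205  0.9899] shift(tool turned) [-2.3781  0.01    0.9963] turn [ 0.0013 -0.0009 -0.0019] q7 0.7736562144212946
```

View pics/w2.png

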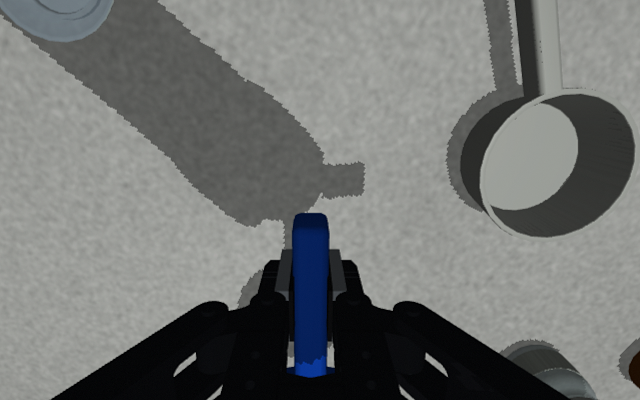

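The dish is held: the handle is centred between the pads, with its end at (311,218). Now carrying it to the dispenser.

Emit:
{"name": "arm_command", "arguments": {
  "moves": [
    [0,[-0.12,0,0.05],[0,0,0]],
    [0,[-0.24,0,0.1],[0,0,0]],
    [0,[-0.24,0,0.1],[0,0,0]],
    [0,[-0.24,0,0.1],[0,0,0]],
    [0,[-0.24,0,0.1],[0,0,0]],
    [0,[-0.24,0,0.1],[0,0,0]],
    [0,[-0.24,0,0.1],[0,0,0]],
    [0,[-0.24,0,0.1],[0,0,0]],
    [0,[-0.24,0,0.1],[0,0,0]],
    [0,[-0.18,0,0.08],[0,0,0]]
  ]
}}

```text
time_s: 6.38
eef_pos: [0.4577, 0.082, 0.099]
ee_rot: [[0.43, -0.027, 0.903], [-0.903, 0.003, 0.43], [-0.014, -1.0, -0.023]]
wrist_force: [0.3, -0.3, -0.8]
gripper_width: 0.148
```

Emit:
{"name": "arm_command", "arguments": {
  "moves": [
    [0,[0,0,0],[0,-0.02,0]],
    [0,[0,0,0],[0,-0.038,0]],
    [0,[0,0,0],[0,-0.038,0]],
    [0,[0,0,0],[0,-0.038,0]],
    [0,[0,0,0],[0,-0.038,0]],
    [0,[0,0,0],[0,-0.038,0]],
    [0,[0,0,0],[0,-0.03,0]],
    [0,[0,0,0],[0,0,0]]
  ]
}}

```text
time_s: 7.05
eef_pos: [0.4463, 0.0935, 0.0884]
ee_rot: [[0.945, -0.047, 0.323], [-0.324, 0.007, 0.946], [-0.046, -0.999, -0.008]]
wrist_force: [-0.3, -0.5, -0.7]
gripper_width: 0.149
```

```bash
python3 d.py .464 .1035 .111 -2.8
```

```text
t 7.05 p [0.4463 0.0935 0.0884] yaw -18.89671946952409 F [-0.3259 -0.5171 -0.6608] w 0.1488042585723007
shift(tool now) [ 0.083  -0.1558  0.1   ] shift(tool turned) [ 0.1147 -0.1509  0.0723] turn [ 0.0005 -0.0893 -0.015 ] q7 0.7331476476032527
```

Emit:
{"name": "arm_command", "arguments": {
  "moves": [
    [0,[0,-0.05,0],[0,-0.03,-0.005]],
    [0,[0,-0.05,0],[0,-0.03,-0.005]],
    [0,[0,-0.05,0],[0,-0.03,-0.005]],
    [0,[0.06,0,0.07],[0,0,0]],
    [0,[0,0,0],[0,0,0]]
  ]
}}

```text
time_s: 7.47
eef_pos: [0.4515, 0.1016, 0.1058]
ee_rot: [[0.999, -0.011, 0.047], [-0.047, -0.002, 0.999], [-0.011, -1.0, -0.003]]
wrist_force: [1.2, 1.0, -0.9]
gripper_width: 0.154
```

```bash
python3 d.py .464 .1035 .111 -2.8
```

```text
t 7.4667 p [0.4515 0.1016 0.1058] yaw -2.683512981451885 F [ 1.1973  0.9984 -0.9029] w 0.15416184400819116
shift(tool now) [ 0.0826 -0.0357  0.0162] shift(tool turned) [ 0.0829 -0.0348  0.0164] turn [ 0.0009  0.0007 -0.0034] q7 0.9749499877442261
```

Emit:
{"name": "arm_command", "arguments": {
  "moves": [
    [0,[0.06,-0.034,0.016],[0,0,-0.004]],
    [0,[0,0,0],[0,0,0]],
    [0,[0,0,0],[0,0,0]]
  ]
}}

```text
time_s: 7.72
eef_pos: [0.459, 0.1025, 0.1091]
ee_rot: [[0.999, -0.003, 0.051], [-0.051, -0.004, 0.999], [-0.002, -1.0, -0.004]]
wrist_force: [0.7, -0.2, -1.3]
gripper_width: 0.152
```

```bash
python3 d.py .464 .1035 .111 -2.8; python3 - <<'E'
from h import *
np.set_printoptions(precision=4,suppress=True)
A=save("scene","s3.png");B=save("top","t3.png")
g={}
for n in("dish_bowl","dish_grip","paddle_face","chute_lip"):
    for c in("scene","top"):
        for q in spot_point(n,c)[:2]: print(n,c,q["conf"],q["centre"]); g.setdefault((n,c),q["centre"])
    if (n,"scene") in g and (n,"top") in g: print(tri("scene",g[n,"scene"],"top",g[n,"top"]))
a=cv2.resize(A[160:290,270:390],None,fx=3.3,fy=4.4,interpolation=2)[:572];b=cv2.resize(B[120:250,240:330],None,fx=4.4,fy=4.4,interpolation=2)
cv2.imwrite("pics/c3.png",cv2.cvtColor(np.hstack([a,b]),cv2.COLOR_RGB2BGR))
E
```

```text
t 7.7167 p [0.459  0.1025 0.1091] yaw -2.926725767455867 F [ 0.6621 -0.2291 -1.2842] w 0.1516763604090158
shift(tool now) [ 0.0329 -0.013   0.0086] shift(tool turned) [ 0.033  -0.0128  0.0085] turn [ 0.0014 -0.0007 -0.0008] q7 0.9673441432099552
dish_bowl scene 0.71 [352.6, 202.2]
dish_bowl top 0.59 [281.7, 219.5]
(array([0.5771, 0.0996, 0.13  ]), np.float64(0.0004698776841994776))
dish_grip scene 0.59 [364.0, 175.9]
paddle_face scene 0.5 [338.7, 231.6]
paddle_face top 0.56 [284.1, 184.0]
(array([0.6729, 0.0963, 0.1185]), np.float64(0.00010014886017792015))
chute_lip scene 0.74 [341.6, 214.2]
chute_lip top 0.94 [282.5, 185.1]
(array([0.6575, 0.0952, 0.1752]), np.float64(0.00044717166109207226))
```

View pics/c3.png

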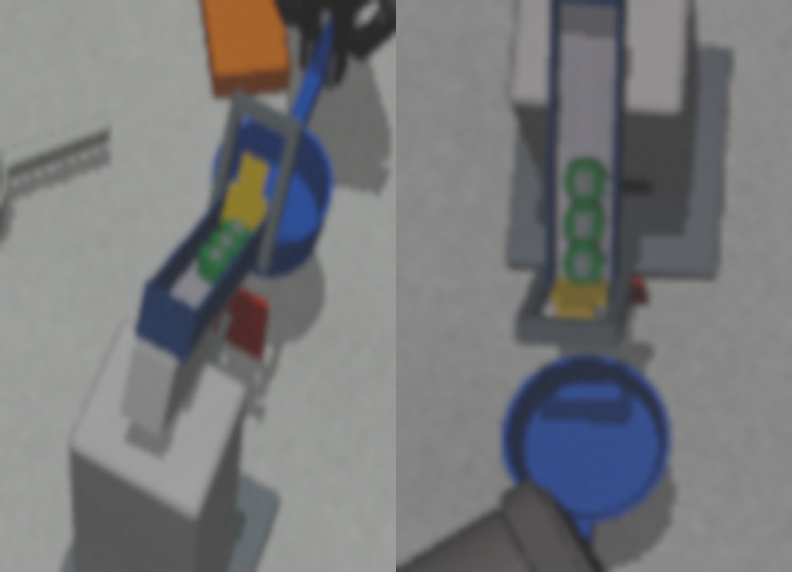

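```bash
python3 - <<'E'
from h import *
np.set_printoptions(precision=4,suppress=True)
for c in("scene","top"):
    im=cv2.imread(f"pics/{c[0]}3.png");hsv=cv2.cvtColor(im,cv2.COLOR_BGR2HSV);m=cv2.inRange(hsv,(105,110,40),(130,255,255))
    k=np.zeros_like(m);x,y,w,h=(325,150,60,80) if c=="scene" else (255,196,50,55)
    k[y:y+h,x:x+w]=m[y:y+h,x:x+w]
    print(c)
    for row in range(y,y+h,4):
        t=np.where(k[row])[0]
        if len(t): print(row,t.min(),t.max(),end="; ")
    print()
b=np.array([.574,.0966,.115])
for dz in(.023,):
  for c in("scene","top"):
    P=np.array([proj(c,b+[.05*np.cos(a),.05*np.sin(a),dz]) for a in np.linspace(0,6.28,60)]);print(c,"rim expected",P.min(0),P.max(0),"bowl",proj(c,b))
E
```

```text
scene
166 369 370; 170 366 369; 174 364 368; 178 362 367; 182 360 365; 186 359 362; 190 343 363; 194 348 367; 198 352 369; 202 351 369; 206 356 368; 210 355 366; 214 354 363; 218 354 360; 
top
204 292 293; 208 269 297; 212 266 299; 216 265 301; 220 265 301; 224 265 300; 228 267 299; 232 275 296; 236 279 291; 240 281 283; 
scene rim expected [333.5914 184.7631] [370.9397 214.3541] bowl [np.float64(351.59042668689443), np.float64(204.34257067610676)]
top rim expected [263.0526 200.9576] [302.3145 239.8881] bowl [np.float64(283.4246978931582), np.float64(221.45320586087146)]
```

Emit:
{"name": "arm_command", "arguments": {
  "moves": [
    [0,[0.15,-0.013,0.009],[0.001,0,-0.001]],
    [0,[0.1,0,0],[0,0,0]],
    [0,[0,0,0],[0,0,0]],
    [0,[0,0,0],[0,0,0]]
  ]
}}

```text
time_s: 8.55
eef_pos: [0.4969, 0.1021, 0.1113]
ee_rot: [[0.999, 0.001, 0.05], [-0.05, -0.002, 0.999], [0.001, -1.0, -0.002]]
wrist_force: [-0.3, 0.6, -1.6]
gripper_width: 0.15
```

```bash
python3 d.py .526 .1034 .111 -2.8
```

```text
t 8.55 p [0.4969 0.1021 0.1113] yaw -2.8389667856862966 F [-0.3376  0.6024 -1.5991] w 0.14974746502971856
shift(tool now) [0.193  0.0018 0.0184] shift(tool turned) [0.1931 0.0017 0.0182] turn [ 0.0006 -0.0002  0.0003] q7 0.967333843257698
```

Emit:
{"name": "arm_command", "arguments": {
  "moves": [
    [0,[0.06,0,0.018],[0,0,0]],
    [0,[0.05,0,0],[0,0,0]],
    [0,[0.05,0,0],[0,0,0]],
    [0,[0.03,0,0],[0,0,0]],
    [0,[0,0,0],[0,0,0]]
  ]
}}

```text
time_s: 8.97
eef_pos: [0.5223, 0.1027, 0.1099]
ee_rot: [[0.999, -0.009, 0.05], [-0.05, -0.006, 0.999], [-0.008, -1.0, -0.006]]
wrist_force: [-3.7, -0.0, -0.2]
gripper_width: 0.15
```

```bash
python3 d.py .526 .1034 .111 -2.8
```

```text
t 8.9667 p [0.5223 0.1027 0.1099] yaw -2.8477765459634266 F [-3.664  -0.0168 -0.176 ] w 0.14985377429041902
shift(tool now) [ 0.0244 -0.0073  0.006 ] shift(tool turned) [ 0.0245 -0.0071  0.006 ] turn [ 0.0019 -0.0003 -0.0027] q7 0.9624369547788675
```

Emit:
{"name": "arm_command", "arguments": {
  "moves": [
    [0,[0.02,-0.007,0.006],[0.002,0,-0.003]],
    [0,[0,0,0],[0,0,0]],
    [0,[0,0,0],[0,0,0]],
    [0,[0,0,0],[0,0,0]]
  ]
}}

```text
time_s: 9.3
eef_pos: [0.5215, 0.1033, 0.1089]
ee_rot: [[0.999, -0.007, 0.049], [-0.049, -0.0, 0.999], [-0.007, -1.0, -0.001]]
wrist_force: [-3.2, -0.8, 0.0]
gripper_width: 0.15
```

```bash
python3 d.py .526 .1034 .111 -2.8; python3 - <<'E'
from h import *
np.set_printoptions(precision=4,suppress=True)
A=save("scene","s4.png");B=save("top","t4.png")
a=cv2.resize(A[160:290,270:390],None,fx=3.3,fy=4.4,interpolation=2)[:572];b=cv2.resize(B[120:250,240:330],None,fx=4.4,fy=4.4,interpolation=2)
cv2.imwrite("pics/c4.png",cv2.cvtColor(np.hstack([a,b]),cv2.COLOR_RGB2BGR))
E
```

```text
t 9.3 p [0.5215 0.1033 0.1089] yaw -2.799311914960006 F [-3.1648 -0.8339  0.0436] w 0.15002231651239525
shift(tool now) [ 0.0299 -0.014   0.0022] shift(tool turned) [ 0.03   -0.0138  0.0022] turn [ 0.0002  0.     -0.0021] q7 0.9657903336905389
```

View pics/c4.png

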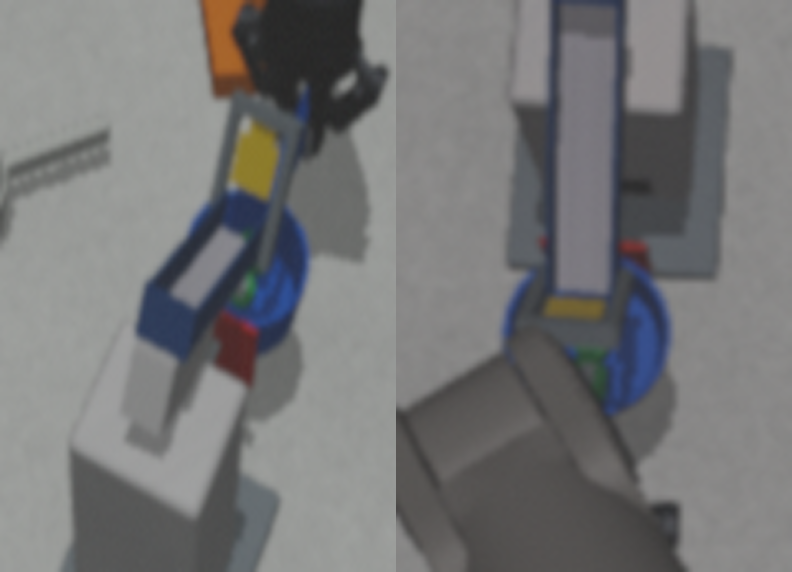

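The gate is up, the chute is empty, and green shows in the bowl (scene crop (245,290), top crop (592,375)). I'll hold briefly, then back straight out.

Emit:
{"name": "arm_command", "arguments": {
  "moves": [
    [0,[0,0,0],[0,0,-0.002]],
    [0,[0,0,0],[0,0,0]],
    [0,[0,0,0],[0,0,0]],
    [0,[-0.04,0,0],[0,0,0]],
    [0,[-0.08,0,0],[0,0,0]],
    [0,[-0.1,0,0],[0,0,0]],
    [0,[-0.1,0,0],[0,0,0]],
    [0,[-0.1,0,0],[0,0,0]],
    [0,[-0.05,0,0],[0,0,0]],
    [0,[0,0,0],[0,0,0]]
  ]
}}

```text
time_s: 10.23
eef_pos: [0.4553, 0.1084, 0.1113]
ee_rot: [[0.999, 0.019, 0.048], [-0.048, 0.004, 0.999], [0.019, -1.0, 0.005]]
wrist_force: [0.0, -0.4, -1.9]
gripper_width: 0.148
```

```bash
python3 d.py .41 .367 .111 -2.8; python3 - <<'E'
from h import *
A=save("scene","s5.png");B=save("top","t5.png")
for i in range(3):
  for c in("scene","top"): print(i,c,[(q["conf"],q["centre"]) for q in spot_point(f"specimen{i}_c",c)[:4]])
a=cv2.resize(A[150:280,290:390],None,fx=4,fy=4.4,interpolation=2)[:572];b=cv2.resize(B[170:260,240:330],None,fx=4.4,fy=6.35,interpolation=2)[:572]
h=min(len(a),len(b));cv2.imwrite("pics/c5.png",cv2.cvtColor(np.hstack([a[:h],b[:h]]),cv2.COLOR_RGB2BGR))
E
```

```text
t 10.2333 p [0.4553 0.1084 0.1113] yaw -2.7285868968826335 F [ 0.0146 -0.398  -1.9468] w 0.1482348603811412
shift(tool now) [-0.3834  0.0026  1.7075] shift(tool turned) [-0.3856  0.002   1.707 ] turn [-0.0014  0.0004  0.006 ] q7 0.9645586047890912
0 scene []
0 top []
1 scene [(0.49, [352.6, 206.1])]
1 top [(0.53, [281.7, 221.5])]
2 scene [(0.53, [358.9, 198.4])]
2 top [(0.42, [279.9, 230.9]), (0.37, [287.3, 184.2]), (0.32, [279.1, 223.0])]
```

View pics/c5.png

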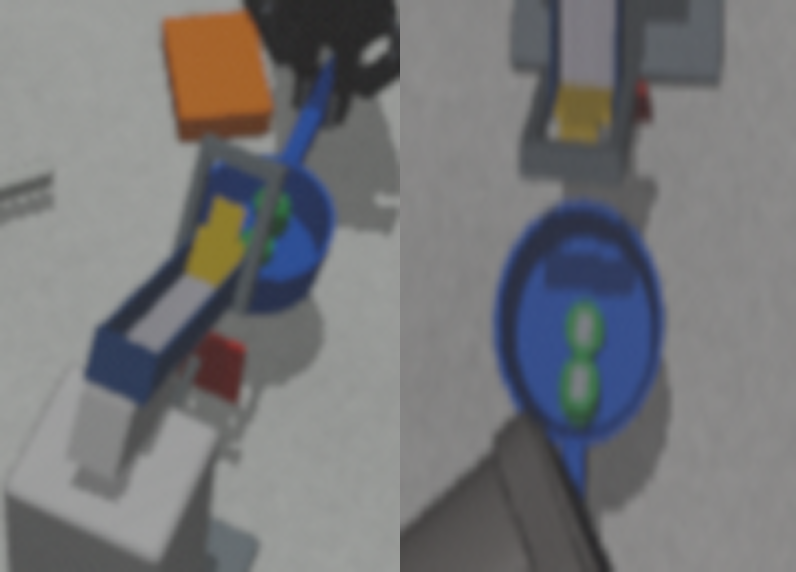

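```bash
python3 - <<'E'
from h import *
for f in("s0","t0","s5","t5"):
    hsv=cv2.cvtColor(cv2.imread(f"pics/{f}.png"),cv2.COLOR_BGR2HSV);m=cv2.inRange(hsv,(50,90,50),(85,255,255))
    n,l,st,ce=cv2.connectedComponentsWithStats(m);print(f,[(s[:5].tolist()) for s in st[1:] if s[4]>3])
A=cv2.resize(cv2.imread("pics/s5.png")[185:225,330:380],None,fx=8,fy=8,interpolation=2)
B=cv2.resize(cv2.imread("pics/t5.png")[200:245,260:310],None,fx=8,fy=8,interpolation=2)
cv2.imwrite("pics/c6.png",np.hstack([A,B[:320]]))
s=get_state()
for z in(.093+.0115,.093+.0245): print(z,at_z("top",(281.7,221.5),z),at_z("top",(280,231),z),at_z("scene",(352.6,206.1),z),at_z("scene",(358.9,198.4),z))
print(tri("scene",(352.6,206.1),"top",(281.7,221.5)),tri("scene",(358.9,198.4),"top",(279.9,230.9)))
E
```

```text
s0 [[337, 211, 3, 2, 5], [330, 213, 16, 11, 71]]
t0 [[280, 157, 7, 7, 14], [280, 165, 6, 8, 19], [279, 169, 1, 4, 4], [280, 174, 6, 8, 15]]
s5 [[354, 193, 2, 4, 5], [359, 195, 3, 7, 17], [356, 203, 3, 6, 7]]
t5 [[277, 218, 9, 19, 64]]
0.1045 [0.57523482 0.10200291 0.1045    ] [0.55017335 0.10600391 0.1045    ] [0.57083773 0.099257   0.1045    ] [0.53881256 0.10639129 0.1045    ]
0.1175 [0.57353594 0.10086526 0.1175    ] [0.54877654 0.10481803 0.1175    ] [0.58038093 0.10158272 0.1175    ] [0.54877587 0.10862342 0.1175    ]
(array([0.57469999, 0.1008799 , 0.11005732]), np.float64(0.001328270661822749)) (array([0.54864631, 0.10682846, 0.11658337]), np.float64(0.003460902276623283))
```

View pics/c6.png

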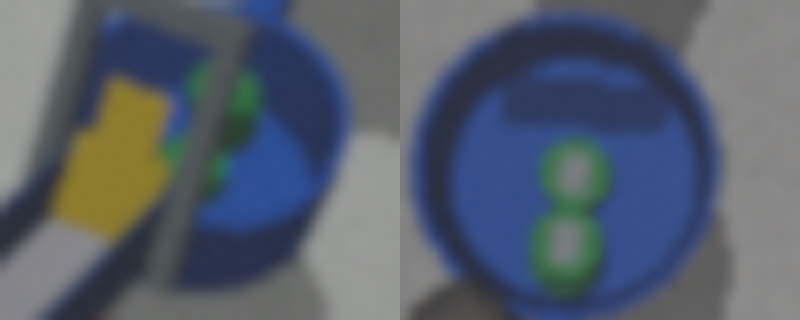

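Emit:
{"name": "arm_command", "arguments": {
  "moves": [
    [0,[-0.02,0,0.05],[-0.001,0,0.003]],
    [0,[-0.03,0,0.1],[0,0,0.003]],
    [0,[-0.04,0,0.15],[0,0,0]],
    [0,[-0.04,0,0.18],[0,0,0]],
    [0,[-0.04,0,0.2],[0,0,0]],
    [0,[-0.04,0,0.2],[0,0,0]],
    [0,[-0.04,0,0.2],[0,0,0]],
    [0,[-0.04,0,0.18],[0,0,0]],
    [0,[-0.04,0,0.14],[0,0,0]],
    [0,[-0.03,0,0.09],[0,0,0]]
  ]
}}

```text
time_s: 11.47
eef_pos: [0.4143, 0.3453, 0.1099]
ee_rot: [[0.998, -0.007, 0.063], [-0.063, 0.004, 0.998], [-0.007, -1.0, 0.004]]
wrist_force: [0.4, 0.8, -1.0]
gripper_width: 0.149
```

Emit:
{"name": "arm_command", "arguments": {
  "moves": [
    [0,[0,0,0.05],[0,0,0]],
    [0,[0,0,0],[0,0,0]]
  ]
}}

```text
time_s: 11.63
eef_pos: [0.4122, 0.3593, 0.1102]
ee_rot: [[0.998, -0.009, 0.056], [-0.056, 0.009, 0.998], [-0.009, -1.0, 0.008]]
wrist_force: [-0.5, 0.4, 0.5]
gripper_width: 0.15
```

```bash
python3 d.py .408 .367 .06 -2.8
```

```text
t 11.6333 p [0.4122 0.3593 0.1102] yaw -3.1865907425446522 F [-0.5174  0.4425  0.4651] w 0.14963436875546862
shift(tool now) [-0.0279  0.3353  0.0467] shift(tool turned) [-0.0306  0.3346  0.0497] turn [-0.0026 -0.0022 -0.0029] q7 0.40528330378573607
```

Emit:
{"name": "arm_command", "arguments": {
  "moves": [
    [0,[-0.03,0.05,0.05],[-0.003,-0.002,-0.003]],
    [0,[0,0.1,0],[0,0,0]],
    [0,[0,0.12,0],[0,0,0]],
    [0,[0,0.12,0],[0,0,0]],
    [0,[0,0.08,0],[0,0,0]],
    [0,[0,0,0],[0,0,0]]
  ]
}}

```text
time_s: 12.13
eef_pos: [0.412, 0.3638, 0.0373]
ee_rot: [[0.998, 0.003, 0.056], [-0.056, -0.005, 0.998], [0.003, -1.0, -0.004]]
wrist_force: [0.4, -0.6, -1.5]
gripper_width: 0.145
```

```bash
python3 d.py .408 .367 .0195 -2.8
```

```text
t 12.1333 p [0.412  0.3638 0.0373] yaw -3.194395130851915 F [ 0.4003 -0.5569 -1.4563] w 0.1453811358951644
shift(tool now) [-0.028   0.1187  0.0205] shift(tool turned) [-0.0275  0.1189  0.0202] turn [ 0.0014 -0.0022  0.0011] q7 0.2991764463881055
```

Emit:
{"name": "arm_command", "arguments": {
  "moves": [
    [0,[-0.027,0.04,0.02],[0.001,0,0.001]],
    [0,[0,0.04,0],[0,0,0]],
    [0,[0,0.03,0],[0,0,0]],
    [0,[0,0,0],[0,0,0]]
  ]
}}

```text
time_s: 12.47
eef_pos: [0.4096, 0.3659, 0.0204]
ee_rot: [[0.998, 0.001, 0.059], [-0.059, -0.001, 0.998], [0.001, -1.0, -0.001]]
wrist_force: [-0.3, -0.7, -2.0]
gripper_width: 0.147
```

```bash
python3 d.py .408 .367 .0195 -2.8
```

```text
t 12.4667 p [0.4096 0.3659 0.0204] yaw -3.399615286793986 F [-0.3449 -0.73   -1.9582] w 0.14741450172291237
shift(tool now) [-0.011   0.0057  0.0068] shift(tool turned) [-0.0109  0.0057  0.0069] turn [ 0.0004 -0.0033  0.0004] q7 0.2742957739656994
```

Emit:
{"name": "arm_command", "arguments": {
  "moves": [
    [0,[0,0.01,0],[0,0,0]],
    [0,[0,0.006,0],[0,0,0]],
    [0,[0,0,0],[0,0,0]]
  ]
}}

```text
time_s: 12.72
eef_pos: [0.4102, 0.3665, 0.019]
ee_rot: [[0.998, 0.003, 0.06], [-0.06, -0.001, 0.998], [0.003, -1.0, -0.0]]
wrist_force: [0.4, 0.5, -1.2]
gripper_width: 0.146
```

```bash
python3 d.py .408 .367 .0195 -2.8
```

```text
t 12.7167 p [0.4102 0.3665 0.019 ] yaw -3.414065480436932 F [ 0.4199  0.4673 -1.2163] w 0.14592340833092865
shift(tool now) [-0.0146 -0.0033  0.0027] shift(tool turned) [-0.0146 -0.0033  0.0029] turn [ 0.0001 -0.0034  0.0008] q7 0.2713214635341594
```

Emit:
{"name": "arm_command", "arguments": {
  "moves": [
    [0,[0,0.008,0],[0,0,0]],
    [0,[0,0,0],[0,0,0]],
    [0.2,[0,0,0],[0,0,0]],
    [0.25,[0,0,0],[0,0,0]],
    [0.4,[0,0,0],[0,0,0]],
    [0.6,[0,0,0],[0,0,0]],
    [0.8,[0,0,0],[0,0,0]],
    [0.8,[0,0,0],[0,0,0]],
    [0.8,[0,0,0],[0,0,0]]
  ],
  "squeeze": 20
}}

```text
time_s: 13.47
eef_pos: [0.4122, 0.3684, 0.0198]
ee_rot: [[0.998, 0.007, 0.059], [-0.059, 0.003, 0.998], [0.007, -1.0, 0.004]]
wrist_force: [0.0, 0.0, -0.6]
gripper_width: 0.8
```

```bash
python3 d.py .408 .367 .15 -3.4
```

```text
t 13.4667 p [0.4122 0.3684 0.0198] yaw -3.3920944797706616 F [ 0.01    0.0472 -0.6282] w 0.7996827537856449
shift(tool now) [-0.021  -0.868  -0.0078] shift(tool turned) [-0.0272 -0.8678 -0.011 ] turn [-0.0012  0.      0.0023] q7 0.27024941973474914
```

Now straight up, then check.

Emit:
{"name": "arm_command", "arguments": {
  "moves": [
    [0.8,[0,-0.1,0],[0,0,0.002]],
    [0.8,[0,-0.2,0],[0,0,0]],
    [0.8,[0,-0.25,0],[0,0,0]],
    [0.8,[0,-0.25,0],[0,0,0]],
    [0.8,[0,-0.25,0],[0,0,0]],
    [0.8,[-0.2,-0.1,0],[0,0,0]],
    [0.8,[-0.2,0,0],[0,0,0]],
    [0.8,[0,0,0],[0,0,0]]
  ]
}}

```text
time_s: 14.13
eef_pos: [0.3505, 0.3711, 0.1992]
ee_rot: [[0.998, -0.004, 0.061], [-0.061, 0.003, 0.998], [-0.004, -1.0, 0.002]]
wrist_force: [-0.0, 0.3, -1.0]
gripper_width: 0.801
```

```bash
python3 - <<'E'
from h import *
np.set_printoptions(precision=4,suppress=True)
A=save("scene","s7.png");B=save("top","t7.png")
for c in("scene","top"):
  for q in spot_point("dish_bowl",c)[:2]: print(c,q["conf"],q["centre"],at_z(c,q["centre"],.025))
W=save("wrist","w7.png")
for i in (0,1,2): print([(q["conf"],q["centre"]) for q in spot_point(f"specimen{i}_c","wrist")[:4]])
a=cv2.resize(A[200:290,400:485],None,fx=4.6,fy=4.6,interpolation=2)[:400]
cv2.imwrite("pics/c7.png",cv2.cvtColor(np.hstack([a,cv2.resize(W,None,fx=.62,fy=1)[:len(a)]]),cv2.COLOR_RGB2BGR))
E
```

```text
scene 0.9 [445.2, 239.5] [0.5208 0.3641 0.025 ]
top 0.89 [191.2, 244.0] [0.5214 0.3608 0.025 ]
[]
[(0.45, [310.4, 320.8])]
[(0.72, [314.0, 311.4])]
```

View pics/c7.png

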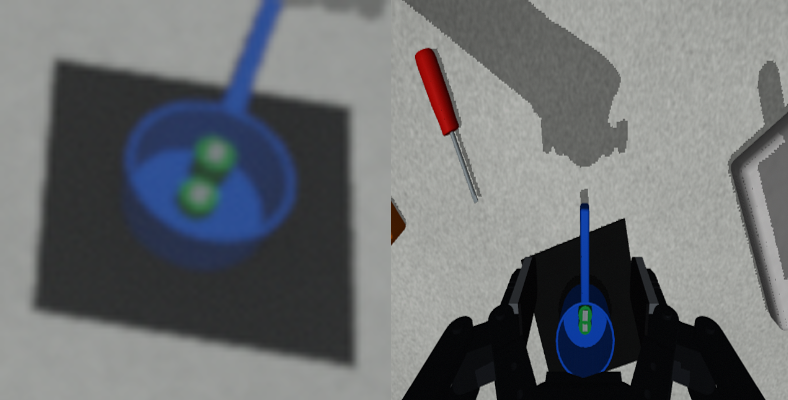

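```bash
python3 - <<'E'
from h import *
W=cv2.imread("pics/w7.png")[285:380,265:370];A=cv2.imread("pics/s7.png")[220:262,425:468]
cv2.imwrite("pics/c8.png",np.hstack([cv2.resize(W,(440,400),interpolation=2),cv2.resize(A,(360,400),interpolation=2)]))
S,T={},{}
for cam,f in(("scene","s7"),("top","t7")):
    hsv=cv2.cvtColor(cv2.imread(f"pics/{f}.png"),cv2.COLOR_BGR2HSV);m=cv2.inRange(hsv,(50,90,50),(85,255,255))
    n,l,st,ce=cv2.connectedComponentsWithStats(m);print(f,[(s.tolist()) for s in st[1:] if s[4]>3])
b=np.array([.521,.362,.003])
# predicted centres for top faces at 1 / 2 layers, at the wrist pixels
for px in((310.4,320.8),(314,311.4)): print(px,[at_z("wrist",px,z).round(4) for z in(.0145,.021,.0275,.034)])
for i in(1,2):
    for cam in("scene","top"): 
        optics.read_camera(cam); print(i,cam,[(q["conf"],q["centre"]) for q in spot_point(f"specimen{i}_c",cam)[:3]])
E
```

```text
s7 [[439, 230, 12, 17, 80]]
t7 [[187, 239, 10, 17, 61]]
(310.4, 320.8) [array([0.5248, 0.3587, 0.0145]), array([0.5199, 0.3591, 0.021 ]), array([0.5149, 0.3594, 0.0275]), array([0.51  , 0.3597, 0.034 ])]
(314, 311.4) [array([0.5126, 0.3636, 0.0145]), array([0.5079, 0.3639, 0.021 ]), array([0.5032, 0.3641, 0.0275]), array([0.4985, 0.3643, 0.034 ])]
1 scene [(0.6, [441.2, 241.9])]
1 top [(0.65, [191.4, 241.7]), (0.62, [193.7, 243.3])]
2 scene [(0.49, [444.6, 233.8])]
2 top [(0.58, [192.0, 249.3]), (0.39, [194.4, 241.2])]
```

View pics/c8.png

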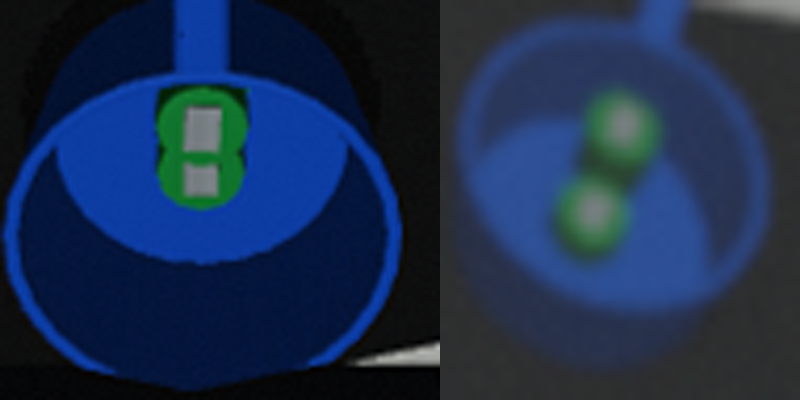

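```bash
python3 -c "
from h import *
s=get_state();print(s['time_s'],np.abs(s['qvel']).max());print(order.sign_off())"
```

```text
14.9333 0.0020222475684040387
the job is handed in; nothing more can be done
None
```

I gripped the blue dish by its handle and pushed the red paddle back with its rim until the gate lifted and the chute emptied. I then stood the dish on the black pad, let go and raised the arm clear. I handed the job in at 14.9 s; no verdict was reported.

**Placing:** in the last pictures the dish stands about 2 mm from the pad's centre, upright as far as I can see, with the arm at rest and touching nothing.

**Specimens:** only two steel insets show, and the network never reported specimen0. I take the third specimen to be in the bowl under the one nearer the handle:
- That one measures higher than the other.
- Dark green shows at its sides in the wrist picture.
- The chute is empty, and there is no green elsewhere in the scene and top pictures.

The third specimen is therefore inferred, not seen directly.

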